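# Pack the pigment sticks by colour and close the hold-down bar

## Task

Finish packing the pigment sticks: the red one is already in its tray, so take the blue and the yellow stick off the sloping drying rack and lay each one flat in the caddy tray of its own colour, setting it down gently rather than dropping it. When all three lie in their own trays, slide the hold-down bar by its black grip fully to its end stop across the trays. Leave the other things on the table where they stand.

Things in the scene. Friction and masses are not known exactly. Their poses are not given: they have to be found in the camera images.
- rack: fixed dark steel wire drying rack, 250 mm wide over its posts (its y); origin on the table under its middle. It slopes 35 degrees from level, low side towards its -x (the robot side), high to its +x. Two stick places at y = -50 and +50 mm, each a pair of rods (8 mm thick, 20 mm apart) running up the slope; a stick lies on each, lower end against a low lip.
- slope_mid (a point): point midway between the two sticks on the rack (rack x = 0, y = 0, 110 mm above the table; the stick centres are at this x and height; axes as the rack). The sticks have 68 mm of free room between them; fingers may reach 28 mm past a stick's centre, square to the slope, beside the middle of the stick. Draw sticks off square to the slope.
- pipe_mid (a point): mid point of the silver extraction pipe over the rack, 47 mm thick, 280 mm long along rack y, at rack x = +40 mm, 245 mm above the table; its thin posts stand at rack y = +-122 mm, x = +40 to +95 mm. It is in the way of a gripper coming straight down on a stick; one tilted about 35 degrees (square to the slope, its body leaning back to rack -x) passes.
- stick_blue: blue round pigment stick, 110 mm long, 32 mm diameter, about 0.1 kg, with a white paper band round its middle. Origin at its centre, x along the stick. On the rack, in either place; there x points up the slope and y is level.
- stick_yellow: yellow round pigment stick, 110 mm long, 32 mm diameter, about 0.1 kg, with a white paper band round its middle. Origin at its centre, x along the stick. On the rack, in either place; there x points up the slope and y is level.
- stick_red: red round pigment stick, 110 mm long, 32 mm diameter, about 0.1 kg, with a white paper band round its middle. Origin at its centre, x along the stick. Already lying flat in the red tray.
- tray_blue: blue open tray, fixed in the caddy, outside 180 (x) x 110 (y) x 45 mm high, walls and floor 4 mm (inside 172 x 102 mm); origin under its centre, which lies 10 mm above the table. Any of the three caddy places, 112 mm apart along the caddy's y.
- tray_yellow: yellow open tray, fixed in the caddy, outside 180 (x) x 110 (y) x 45 mm high, walls and floor 4 mm (inside 172 x 102 mm); origin under its centre, which lies 10 mm above the table. Any of the three caddy places, 112 mm apart along the caddy's y.
- tray_red: red open tray, fixed in the caddy, outside 180 (x) x 110 (y) x 45 mm high, walls and floor 4 mm (inside 172 x 102 mm); origin under its centre, which lies 10 mm above the table. Any of the three caddy places, 112 mm apart along the caddy's y.
- caddy: fixed wooden carrying caddy, 190 (x) x 356 (y) mm, holding the three trays side by side along its y, tray rims 55 mm above the table; origin on the table under its centre, x points away from the robot at yaw 0.
- hold_bar (a joint): travel in m of the caddy's hold-down bar: a flat aluminium bar, 24 mm wide (caddy x) and 6 mm thick, that spans all three trays along caddy y at 59 to 65 mm above the table. It slides along caddy -x (towards the robot): at 0 it is near the far rims (caddy x = +75 mm), at 0.080 it meets its end stop (caddy x = -5 mm) across the middle of the trays. Friction about 2 N, it stays where it is left.
- bar_grip (a point): centre of the bar's black upright grip, at the middle of its length (caddy y = 0): 14 mm thick (caddy x), 50 mm wide (caddy y); this point is 14 mm below its top and 27 mm above the bar's upper face. It moves with the bar; its axes are those of the caddy.
- oil_bottle: amber glass oil bottle with a black cap, 72 mm across, 170 mm tall; origin under its centre. A bystander.
- tin: empty open steel tin, 64 mm across, 70 mm tall; origin under its centre. A bystander, near the front between rack and caddy.
- wax_cake: off-white cake of wax medium lying flat, 50 x 90 x 30 mm; origin under its centre. A bystander in front of the rack.
- scraper: flat steel scraper with a wooden handle, about 250 mm long, lying on the table in front of the caddy; long axis x, handle to its -x. A bystander.
- jar: low jar with a white lid, 64 mm across, 80 mm tall; origin under its centre. A bystander beyond the caddy.
Things that resemble listed ones, but are neither listed nor needed, are in the scene too. Of the things like the stick_yellow, leave any that is pink or turquoise; of the rest the smaller one is meant.

How it is judged:
By the outcome, as a careful person would: the job done as asked, in the order asked, and still so for the second after the job is handed in, with the robot touching nothing.
It also fails if it takes over 64 s, if anything falls off the work surface, if the arm or the gripper's body presses on something with over 40 N, if the wrist force passes 120 N, or if a joint passes its speed limit or range.

## Robot

A 7-joint arm with a two-finger parallel gripper is mounted at the origin on the work surface. World frame = base frame: x ahead of the robot, y to its left, z up, the work surface at z = 0. Lengths are in mm, angles in rad, forces in N, time in s.
With the tool pointing down it reaches from about 425 to 1025 mm from the base axis. Payload 3.6 kg.
Tool frame: the origin (TCP) lies midway between the tips of the shut fingers; the grasp point (between the pads) lies 19 mm behind it; z points along the fingers, y is the line along which they close (so a half turn about z gives the same grasp; the last joint's range is limited). The gripper opens to 85 mm and grips with 20 to 120 N. Pads are 22 mm wide; open, the fingers measure 114 mm over their backs; the gripper's body (76 mm by 85 mm) begins 54 mm behind the grasp point. The pads swing forward as they close: fully open they stand 13 mm farther back than shut.
Start: joints at [-1.355, 0.591, 0.048, 1.609, -0.033, 0.943, -0.034], TCP at [221.025, 690.491, 231.302] pointing down, gripper open.
Joint ranges: [-2.69, 2.69], [-0.47, 2.24], [-1.27, 1.36], [0.19, 2.51], [-1.53, 4.68], [0.08, 2.07], [-3.09, 3.09]. Speed limits (rad/s): [2.57, 2.57, 3.14, 3.14, 3.14, 3.14, 3.14].

## Interface

Orientations are given as [roll, pitch, yaw] about the fixed x, y, z axes, in that order (R = Rz(yaw) Ry(pitch) Rx(roll)).
In Python, from plant import r gives the robot as it stands. The module is installed in compiled form; this text tells all that it offers. Calls block until the motion is done:
- r.move_to(position, orientation): joint-space move of the TCP to a pose.
- r.move_straight(position, v=150, frame=None): straight line of the TCP; frame=None keeps the orientation; v is the mean speed in mm/s.
- r.movej(angles): joint-space move.
- r.command_gripper(opening, effort=None): opening from 0.0 (shut) to 1.0 (fully open); effort is the grip in N (None keeps the last); returns when the fingers have stopped.
- r.wait(seconds).
- r.inverse_kinematics(position, orientation): joint angles nearest the present ones, or None.
- r.sense(): the state.
- r.capture(name): name is "scene" or "top" or "wrist"; returns a dict with "image" (384x512x3 uint8, red, green, blue), "mtx" (3x3 intrinsics, pixels), "R" (3x3) and "t" (3): a world point X has camera coordinates R X + t; the wrist camera has in their place "hand_eye" (4x4, takes a point from camera to tool coordinates, whose origin is the TCP and whose axes are the flange's). Camera axes: x right, y down, z forward; pixel columns grow to the right and rows downward; lengths in mm; the calibration is good to about 2 mm. A picture is of the moment at which its call begins: read the wrist's pose just before it. There is no depth.
A pose or a line that the arm cannot do raises r.MotionError and nothing moves.
- r.finish_job(): hands the job in; it is judged then, once.
The state is a dict: "time": time; "joints": joint angles; "joint_velocities": joint speeds; "joint_torque": joint torques, N m; "position": TCP position; "eef_rot": TCP orientation; "wrist_force": force on the tool from outside, world axes, zero at the start; "moment": the same for the moment, N m; "grip_width": opening from 0.0 (shut) to 1.0 (fully open); "finger_force": force on a finger pad.
Only numpy, scipy, OpenCV 4.12 (cv2) and the standard library are available. Lean on these libraries where they do the work, as an engineer would, in place of code of your own. Each camera call takes 0.05 s, during which the arm holds its last target. There are 200 camera calls.

## Working session

There is one attempt and no reset: what is moved stays moved. The work goes in short steps, each a Python script; the robot and the scene stay as the last script left them, time stands still between calls to the robot, and variables do not carry over. Pictures are saved under pics/ and viewed, at most 10 in all, crops included, and the job is handed in when it is done.

```bash
mkdir -p pics; cat > h.py <<'E'
import numpy as np, cv2, json
from plant import r
from scipy.spatial.transform import Rotation as Ro
def cap(n,save=None):
    s=r.sense(); c=r.capture(n)
    if n=='wrist':
        H=np.array(c['hand_eye']); T=np.eye(4); e=np.array(s['eef_rot'])
        T[:3,:3]=e if e.shape==(3,3) else Ro.from_euler('xyz',e).as_matrix(); T[:3,3]=s['position']
        M=np.linalg.inv(T@H); c['R']=M[:3,:3]; c['t']=M[:3,3]
    c['R']=np.array(c['R']);c['t']=np.array(c['t']).ravel();c['mtx']=np.array(c['mtx'])
    if save: cv2.imwrite('pics/'+save+'.png',c['image'][:,:,::-1])
    return c
def ray(c,uv):
    d=c['R'].T@np.linalg.solve(c['mtx'],[uv[0],uv[1],1.]); o=-c['R'].T@c['t']; return o,d/np.linalg.norm(d)
def onz(c,uv,z):
    o,d=ray(c,uv); return o+d*(z-o[2])/d[2]
def tri(*obs):
    A=np.zeros((3,3));b=np.zeros(3);L=[]
    for c,uv in obs:
        o,d=ray(c,uv);P=np.eye(3)-np.outer(d,d);A+=P;b+=P@o;L.append((o,P))
    X=np.linalg.solve(A,b); return X,max(np.linalg.norm(P@(X-o)) for o,P in L)
def pix(c,X):
    p=c['mtx']@(c['R']@np.array(X,float)+c['t']); return p[:2]/p[2]
E
python3 - <<'E'
from h import *
a=cap('scene','scene');b=cap('top','top');w=cap('wrist','wrist')
im=np.vstack([np.hstack([a['image'],b['image']])])
for n,c in (('s',a),('t',b)):
    print(n,(-c['R'].T@c['t']).round(),c['R'][2].round(2),c['mtx'][0,0])
print(r.sense())
for n in('scene','top'): cv2.imwrite(f'pics/{n}2.png',cv2.resize(cv2.imread(f'pics/{n}.png'),(800,600),interpolation=cv2.INTER_CUBIC))
import pickle;pickle.dump((a,b,w),open('c.pkl','wb'))
E
```

```text
s [1133. -491.  954.] [-0.54  0.47 -0.7 ] 433.6592080833446
t [ 416.   45. 1512.] [ 0.08 -0.02 -1.  ] 449.04480867518663
{'time': 0.15, 'joints': array([-1.35450349,  0.59195425,  0.04835295,  1.60954004, -0.03331826,
        0.94272817, -0.03369021]), 'joint_velocities': array([ 0.00111474, -0.0025384 ,  0.0015975 , -0.00369428,  0.00059098,
        0.00069188,  0.00157665]), 'joint_torque': array([ 3.02277382e-03, -5.49247098e+01,  1.54963441e+00, -1.98453802e+01,
        9.53977840e-03,  5.64286747e-03, -6.95724566e-06]), 'position': array([220.83311949, 689.85741372, 230.36692487]), 'eef_rot': array([-3.13977224e+00,  1.11836181e-04,  2.83184303e+00]), 'wrist_force': array([-0.0341436 ,  0.18026807, -0.66482805]), 'moment': array([ 0.00518044, -0.01541766,  0.01555427]), 'finger_force': 0.0, 'grip_width': 0.9988043767837164}
```

View pics/scene2.png

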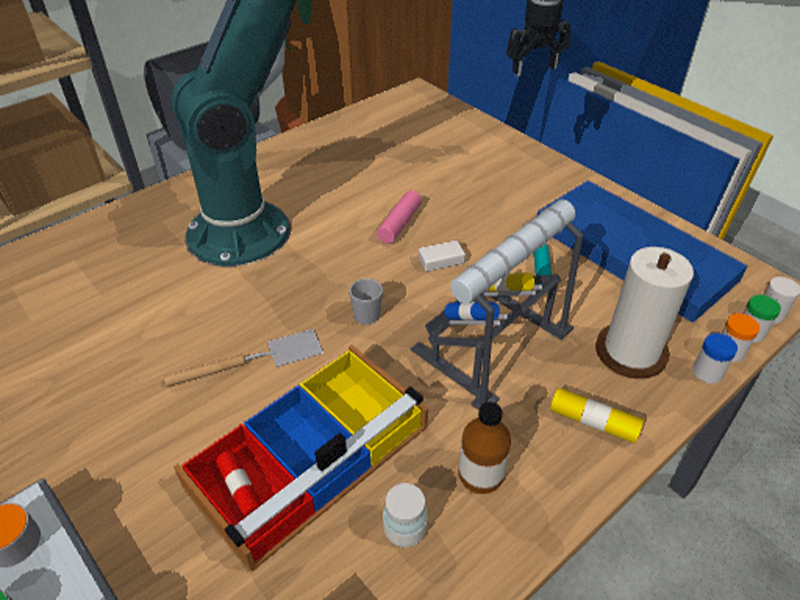

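View pics/top2.png

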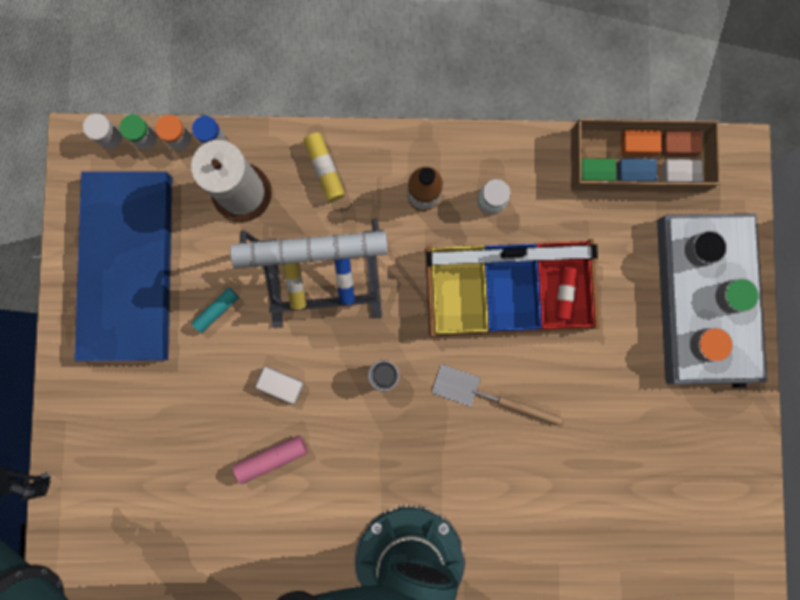

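The scene view shows the blue stick (about 470,312 of 800x600) and yellow stick (515,283) under the pipe. The top view shows yellow at (295,285), blue at (345,280), pipe ends at (232,253) and (386,241), and trays yellow, blue, red from left to right with the bar at the far rims. The large yellow stick at (325,165) is a decoy.

```bash
python3 - <<'E'
from h import *
import pickle
a,b,w=pickle.load(open('c.pkl','rb'))
k=.64
P=lambda u,v,z:onz(b,(u*k,v*k),z).round(1)
print('pipe ends',P(233,253,245),P(386,241,245))
print('bands y,b',P(294,282,124),P(345,280,124))
print('caddy rim corners',[P(*q,55) for q in((429,250),(434,335),(597,327),(593,244))])
print('grip',P(514,252,92))
print('tin,wax,bottle',P(384,375,70),P(279,385,30),P(426,176,170), P(495,190,80))
for n,c in(('scene',a),('top',b)):
  hsv=cv2.cvtColor(c['image'],cv2.COLOR_RGB2HSV)
  for nm,lo,hi in(('yel',(22,120,60),(34,255,255)),('blu',(105,150,40),(125,255,255))):
    m=cv2.inRange(hsv,lo,hi); N,l,st,ce=cv2.connectedComponentsWithStats(m)
    print(n,nm,[(st[i].tolist(),ce[i].round(1).tolist()) for i in range(1,N) if st[i][4]>25])
print(np.array(w['hand_eye'] if 'hand_eye' in w else 0), w['mtx'])
E
```

```text
pipe ends [606.9 331.2 245. ] [632.2  54.2 245. ]
bands y,b [568.4 236.6 124. ] [573.5 135.7 124. ]
caddy rim corners [array([646.6, -34.8,  55. ]), array([468.4, -46.2,  55. ]), array([ 488.2, -387.2,   55. ]), array([ 663.4, -381.3,   55. ])]
grip [ 638.6 -207.3   92. ]
tin,wax,bottle [385.2  56.6  70. ] [361.9 276.2  30. ] [774.  -21.9 170. ] [ 770.4 -170.3   80. ]
scene yel [([379, 40, 116, 113, 1014], [447.1, 79.6]), ([324, 174, 18, 12, 185], [332.5, 180.0]), ([192, 224, 66, 54, 1830], [224.4, 250.1]), ([352, 248, 24, 22, 336], [363.4, 258.3]), ([234, 259, 36, 39, 561], [252.1, 277.8]), ([386, 261, 26, 23, 373], [398.9, 271.7])]
scene blu [([287, 0, 186, 147, 13917], [380.8, 59.1]), ([360, 116, 118, 90, 3571], [414.6, 156.6]), ([354, 146, 14, 13, 98], [362.0, 151.9]), ([284, 193, 11, 12, 93], [289.3, 198.7]), ([301, 193, 10, 12, 88], [305.5, 199.2]), ([314, 193, 6, 12, 37], [316.8, 198.2]), ([450, 213, 22, 18, 300], [460.4, 221.9]), ([156, 247, 69, 59, 1959], [188.5, 274.8]), ([197, 286, 40, 41, 625], [217.4, 305.4])]
top yel [([195, 85, 15, 17, 170], [201.6, 92.6]), ([204, 110,
[... 237 characters left out ...]
31.0, 82.0]), ([49, 111, 60, 119, 6733], [78.5, 170.5]), ([311, 157, 32, 3, 40], [327.4, 157.8]), ([215, 166, 9, 9, 66], [219.0, 170.0]), ([311, 167, 35, 45, 1402], [328.2, 189.0]), ([217, 185, 10, 10, 84], [221.4, 189.4]), ([0, 200, 23, 101, 1427], [10.5, 244.1]), ([0, 317, 16, 21, 214], [8.0, 325.3])]
[[-2.61504270e-06 -9.64028141e-01 -2.65800196e-01  6.76186578e+01]
 [ 9.99999930e-01  9.66395901e-05 -3.60339565e-04  1.27651920e+00]
 [ 3.73064302e-04 -2.65800178e-01  9.64028073e-01 -1.42829134e+02]
 [ 0.00000000e+00  0.00000000e+00  0.00000000e+00  1.00000000e+00]] [[315.4366394    0.         256.63853596]
 [  0.         315.4366394  191.15435684]
 [  0.           0.           1.        ]]
```

```bash
cat >> h.py <<'E'
S,C=np.sin(np.radians(35)),np.cos(np.radians(35))
def Rz(p): return Ro.from_euler('z',p).as_matrix()
def tilt(yaw): # tool square to slope, tool x down the slope
    return Ro.from_matrix(Rz(yaw)@np.array([[-C,0,S],[0,1,0],[-S,0,-C]])).as_euler('xyz')
def down(yaw): # tool z down, tool x = -x of frame at yaw, tool y = its y
    return Ro.from_matrix(Rz(yaw)@np.array([[-1,0,0],[0,1,0],[0,0,-1.]])).as_euler('xyz')
def nrm(yaw): return Rz(yaw)@[-S,0,C]
E
python3 - <<'E'
from h import *
import pickle
yaw=.07; m=np.array([571,186,110.]); yv=Rz(yaw)[:,1]
cs=[]
for i,dy in enumerate((50,-50)):
    p=m+nrm(yaw)*190+yv*dy
    (r.move_to if i==0 else r.move_straight)(*((p,tilt(yaw)) if i==0 else (p,)))
    r.wait(.15)
    cs.append(cap('wrist',f'w{i}'))
print(r.sense()['time'],r.sense()['joints'].round(2),r.sense()['position'],p)
pickle.dump(cs,open('w.pkl','wb'))
cv2.imwrite('pics/wp.png',cv2.resize(np.vstack([c['image'] for c in cs])[:,:,::-1],(400,600),interpolation=cv2.INTER_AREA))
E
```

```text
3.2417 [-1.07  0.12  0.61  2.51  1.72  0.17 -0.52] [465.84919204 129.50558536 265.64153983] [465.78451028 128.50011185 265.63888841]
```

View pics/wp.png

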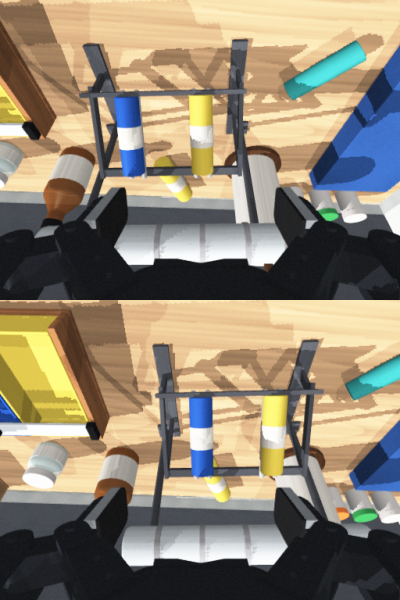

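The two wrist views show both sticks clear on the rack, blue left and yellow right, with white bands; the decoy yellow lies lower behind. Now measure the sticks by triangulation.

```bash
cat > meas.py <<'E'
from h import *
RNG={'yel':((20,110,60),(34,255,255)),'blu':((103,140,40),(125,255,255)),'red':((0,150,50),(6,255,255))}
def pieces(c,col,box=None,mn=150):
    m=cv2.inRange(cv2.cvtColor(c['image'],cv2.COLOR_RGB2HSV),*RNG[col])
    N,l,st,ce=cv2.connectedComponentsWithStats(m)
    return [(l==i,st[i],ce[i]) for i in range(1,N) if st[i][4]>mn]
def stick(c,col,near):
    # two pieces whose centroids are closest to the predicted pixel
    ps=sorted(pieces(c,col),key=lambda p:np.linalg.norm(p[2]-near))[:2]
    ps.sort(key=lambda p:p[2][1])
    ctr=[p[2] for p in ps]; d=(ctr[1]-ctr[0]);d/=np.linalg.norm(d)
    ext=[]
    for p in ps:
        v,u=np.nonzero(p[0]); s=np.c_[u,v]@d
        ext+= [np.percentile(s,1),np.percentile(s,99)]
    band=ctr[0]+d*((ext[1]+ext[2])/2-ctr[0]@d)
    return ctr[0],ctr[1],band,[p[1][4] for p in ps],np.round(ext)
E
python3 - <<'E'
from meas import *
import pickle
cs=pickle.load(open('w.pkl','rb'));yaw=.07;n=nrm(yaw);u=Rz(yaw)@[C,0,S]
for col,g in(('yel',(569,237,113)),('blu',(573,136,113))):
    ob=[stick(c,col,pix(c,g)) for c in cs]
    for o in ob: print(col,[x.round(1).tolist() for x in o[:3]],o[3:])
    X=[tri(*[(c,o[i]) for c,o in zip(cs,ob)]) for i in range(3)]
    d=X[1][0]-X[0][0]; d/=np.linalg.norm(d)
    print(' band',X[2][0].round(1),[round(x[1],2) for x in X],'yaw',np.arctan2(d[1],d[0]).round(3),'slope',np.degrees(np.arcsin(d[2])).round(1))
    P=X[2][0]
    for c,o in zip(cs,ob):
        a,b=ray(c,o[2]); q=a+b*((P+16*n-a)@n)/(b@n); print('  axial corr',((q-P)@u).round(1))
E
```

```text
yel [[256.7, 140.5], [258.4, 206.1], [257.6, 174.6]] ([np.int32(1169), np.int32(966)], array([128., 167., 196., 231.]))
yel [[351.5, 141.2], [348.0, 206.5], [349.7, 175.2]] ([np.int32(1235), np.int32(995)], array([103., 142., 171., 205.]))
 band [573.9 239.7 112.9] [np.float64(0.03), np.float64(0.04), np.float64(0.01)] yaw 0.105 slope 35.0
  axial corr -3.5
  axial corr -3.6
blu [[162.7, 142.8], [169.7, 207.7], [166.4, 176.7]] ([np.int32(1195), np.int32(960)], array([140., 179., 208., 241.]))
blu [[256.8, 143.8], [258.3, 208.5], [257.6, 177.5]] ([np.int32(1101), np.int32(895)], array([131., 169., 198., 231.]))
 band [585.2 140.4 112.5] [np.float64(0.24), np.float64(0.19), np.float64(0.18)] yaw 0.1 slope 34.1
  axial corr -3.8
  axial corr -3.5
```

```bash
cat >> meas.py <<'E'
YR=.107
def pick(P,effort=30):
    P=np.array(P,float); n=nrm(YR); e=tilt(YR)
    r.command_gripper(.8)
    r.move_to(P+n*110,e); r.move_straight(P+n*30,v=150); r.move_straight(P-n*20,v=80)
    s=r.sense(); print('at',(s['position']-(P-n*20)).round(1),'wf',s['wrist_force'].round(1))
    r.command_gripper(.2,effort)
    s=r.sense(); print('grip',s['grip_width'],s['finger_force'],s['wrist_force'].round(1))
    r.move_straight(P+n*30,v=100); r.move_straight(P+n*150,v=200)
    s=r.sense(); print('out',s['grip_width'],s['finger_force'],'t',s['time'])
E
python3 - <<'E'
from meas import *
B=[582.3,140.1,110.4]
for d in(150,110,-20):
    print(r.inverse_kinematics(np.array(B)+nrm(YR)*d,tilt(YR)))
pick(B)
r.move_to([545,-150,230],down(.055)); r.wait(.15); a=cap('wrist','ca')
r.move_straight([545,-250,230],v=200); r.wait(.15); b=cap('wrist','cb')
import pickle;pickle.dump((a,b),open('cad.pkl','wb'))
cv2.imwrite('pics/cp.png',cv2.resize(np.vstack([c['image'] for c in (a,b)])[:,:,::-1],(400,600),interpolation=cv2.INTER_AREA))
s=r.sense();print(s['time'],s['grip_width'],s['joints'].round(2))
E
```

```text
[-0.77766997  0.22690304  0.36834381  2.48542903  2.46890507  0.17514148
 -1.2082485 ]
[-0.56890634  0.31952793  0.1530565   2.46695205  2.57836215  0.26352586
 -1.31219455]
[-0.29709871  0.61122875 -0.1207123   2.36473007  2.64584235  0.48019093
 -1.32308361]
at [-0.3 -0.2 -0.1] wf [ 0.3 -1.3 -0.5]
grip 0.3652673080697259 29.543346762657166 [-3.3 -1.5  6.5]
out 0.36597080481769145 29.75751668214798 t 7.7417
10.8083 0.3621476487947861 [ 1.06  0.65 -1.06  1.87  0.66  1.03  1.35]
```

View pics/cp.png

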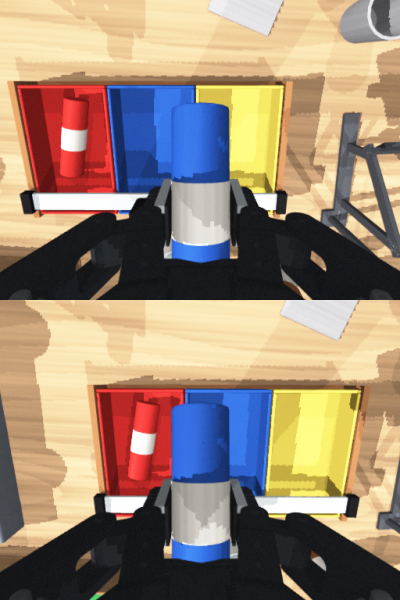

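The stick is held with its band between the pads. The caddy shows red, blue and yellow trays left to right, and the bar at the far rims. I'll triangulate the front corners of the trays and bar.

```bash
python3 - <<'E'
from meas import *
import pickle
cs=pickle.load(open('cad.pkl','rb'))
res={}
f={'redTL':('red',(-1,-1)),'redTR':('red',(1,-1)),'yelTR':('yel',(1,-1)),'yelTL':('yel',(-1,-1))}
for k,(col,w) in f.items():
    ob=[]
    for c in cs:
        ps=pieces(c,col,mn=40); m=np.zeros((384,512),np.uint8)
        for p in ps:
            if p[2][1]<270: m|=p[0].astype(np.uint8)
        m=cv2.morphologyEx(m,cv2.MORPH_OPEN,np.ones((3,3)))
        v,u=np.nonzero(m); i=np.argmax(u*w[0]+v*w[1]); ob.append((c,(u[i]+.5*(w[0]>0),v[i])))
    X,e=tri(*ob); res[k]=X; print(k,[o[1] for o in ob],X.round(1),round(e,2), [onz(c,p,55).round(1).tolist() for c,p in ob])
L,R=res['redTL'],res['yelTR']; d=R-L
print('span',np.linalg.norm(d[:2]),'yaw',np.arctan2(-d[0],d[1]))
E
```

```text
redTL [(np.float64(22.0), np.int64(109)), (np.float64(123.0), np.int64(114))] [ 495.2 -380.7   54.3] 0.02 [[495.2, -380.1, 55.0], [495.1, -380.4, 55.0]]
redTR [(np.float64(135.5), np.int64(109)), (np.float64(235.5), np.int64(113))] [ 488.4 -270.5   52.6] 0.61 [[488.9, -269.6, 55.0], [487.7, -270.3, 55.0]]
yelTR [(np.float64(362.5), np.int64(109)), (np.float64(461.5), np.int64(115))] [476.5 -48.3  54.1] 0.1 [[476.4, -48.6, 55.0], [476.6, -48.9, 55.0]]
yelTL [(np.float64(251.0), np.int64(109)), (np.float64(349.0), np.int64(114))] [ 482.4 -157.2   48.1] 0.22 [[482.5, -157.1, 55.0], [482.1, -159.2, 55.0]]
span 332.87666427338576 yaw 0.05623778151030262
```

```bash
cat >> meas.py <<'E'
YC=.056; CC=np.array([575.7,-209.4,0])
def cad(x,y,z): return CC+Rz(YC)@[x,y,z]
def place(x,y,off,zc=30):
    r.move_to(cad(x,y,180),down(YC)); r.move_straight(cad(x,y,95),v=150); r.wait(.2)
    z=zc-off+7; r.move_straight(cad(x,y,z),v=60); r.wait(.2)
    f0=r.sense()['wrist_force'][2]
    while z>zc-off-5:
        z-=.7; r.move_straight(cad(x,y,z),v=20); r.wait(.05); f=r.sense()['wrist_force'][2]-f0
        if abs(f)>2: break
    s=r.sense(); print('contact z',z,s['position'].round(1),'f',round(f,1))
    for g in(.42,.48,.56):
        r.command_gripper(g); 
    s=r.sense(); print('open',s['grip_width'],s['wrist_force'].round(1),s['time'])
    r.move_straight(cad(x,y,110),v=120)
E
python3 - <<'E'
from meas import *
place(-8,0,20)
s=r.sense();print(s['time'],s['joints'].round(2))
r.move_straight(cad(-60,0,190),v=250); c=cap('wrist','pl1')
E
```

```text
contact z 11.400000000000006 [ 571.  -209.5   13.6] f 5.3
open 0.5591606928270056 [-0.1  0.4  4.8] 16.85
17.825 [ 0.89  0.78 -0.91  1.94  0.83  0.85  1.14]
```

View pics/pl1.png

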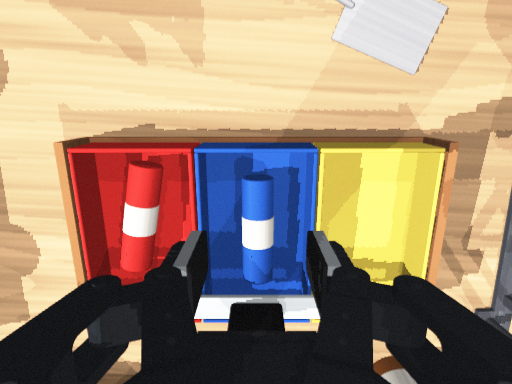

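Blue lies flat in the middle of the blue tray (pixels 258,228), and red is untouched. Now yellow, gripped slightly shallower so the tips don't reach below the stick.

```bash
sed -i 's/def pick(P,effort=30):/def pick(P,effort=30,off=20):/; s/n\*20/n*off/g; s/r.command_gripper(.8)$/r.move_to(P+n*150,e); r.command_gripper(.8)/' meas.py
python3 - <<'E'
from meas import *
pick([571,239.4,110.9],off=16)
r.move_to(cad(-20,112,230),down(YC)); r.wait(.1); cap('wrist','hold2')
s=r.sense();print(s['time'],s['grip_width'],s['joints'].round(2))
E
```

```text
at [-0.2 -0.2 -0.3] wf [0.3 0.  0.3]
grip 0.3607154557793678 29.553531110286713 [-3.2 -2.2  6. ]
out 0.3584823095886621 29.754376709461212 t 24.4667
26.525 0.3622285711323549 [ 0.84  0.59 -1.07  1.96  0.63  0.97  1.09]
```

View pics/hold2.png

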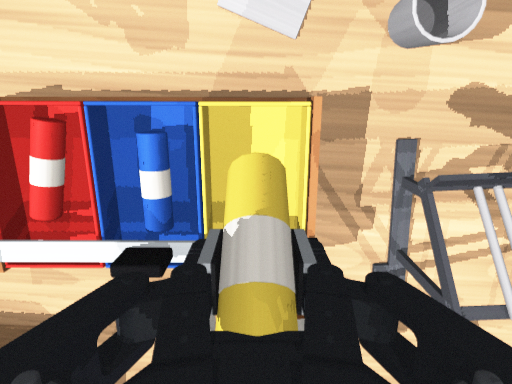

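Yellow is held squarely above its tray (about 255,245), and the rack is empty. Place it.

```bash
python3 - <<'E'
from meas import *
place(-8,112,16)
# view of the bar grip from two places, closing axis along caddy x
def grip_e(sg): return Ro.from_matrix(Rz(YC)@np.array([[0,sg,0],[sg,0,0],[0,0,-1.]])).as_euler('xyz')
r.move_straight(cad(-60,60,200),v=250)
for sg in(1,-1): print(sg,r.inverse_kinematics(cad(75,0,150),grip_e(sg)),r.inverse_kinematics(cad(-5,0,73),grip_e(sg)))
a=cap('wrist','g1')
r.move_straight(cad(-60,-60,200),v=250); r.wait(.1); b=cap('wrist','g2')
import pickle;pickle.dump((a,b),open('g.pkl','wb'))
cv2.imwrite('pics/gp.png',cv2.resize(np.vstack([c['image'] for c in (a,b)])[:,:,::-1],(400,600),interpolation=cv2.INTER_AREA))
print(r.sense()['time'])
E
```

```text
contact z 20.3 [575.6 -96.6  30. ] f 4.4
open 0.5590417178892425 [ 0.9 -0.1 -0.1] 30.3417
1 [ 0.596529    0.68350659 -0.54640388  1.7522575   0.45824302  0.83573248
 -0.10756934] [ 0.61851348  0.70513861 -0.49087207  1.96239608  0.56149749  0.6111553
 -0.18775917]
-1 [ 0.93907568  0.97403098 -1.23648855  1.73722932  0.99320252  1.20172226
  2.61393726] [ 1.0105306   1.0106323  -1.19361854  1.94609818  1.1212991   1.06437308
  2.48988793]
32.6917
```

View pics/gp.png

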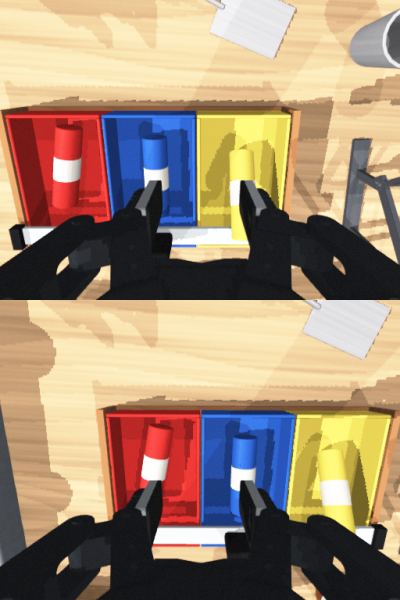

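```bash
python3 - <<'E'
from meas import *
s=r.sense(); print('err',(s['position']-cad(-60,-60,200)).round(1),s['joints'].round(3),s['eef_rot'].round(3),down(YC).round(3),s['wrist_force'].round(1))
t=cap('top');a=cap('scene')
x=cv2.resize(t['image'][140:225,260:400],(800,486),interpolation=cv2.INTER_CUBIC)
y=cv2.resize(a['image'][210:370,100:290],(712,600),interpolation=cv2.INTER_CUBIC)
im=np.zeros((600,800,3),np.uint8); im[:300,:494]=cv2.resize(x,(494,300)); im[300:,:356]=cv2.resize(y,(356,300))
g=cv2.imread('pics/g2.png')[:,:,::-1][120:330,300:512]; im[300:,356:659]=cv2.resize(g,(303,300))
cv2.imwrite('pics/chk.png',im[:,:,::-1])
E
```

```text
err [ 0.2  2.5 -0. ] [ 1.101  0.663 -1.034  1.927  0.698  0.964  1.362] [ 3.141 -0.    -3.082] [-3.142  0.    -3.086] [-0.4  0.3 -0.8]
```

View pics/chk.png

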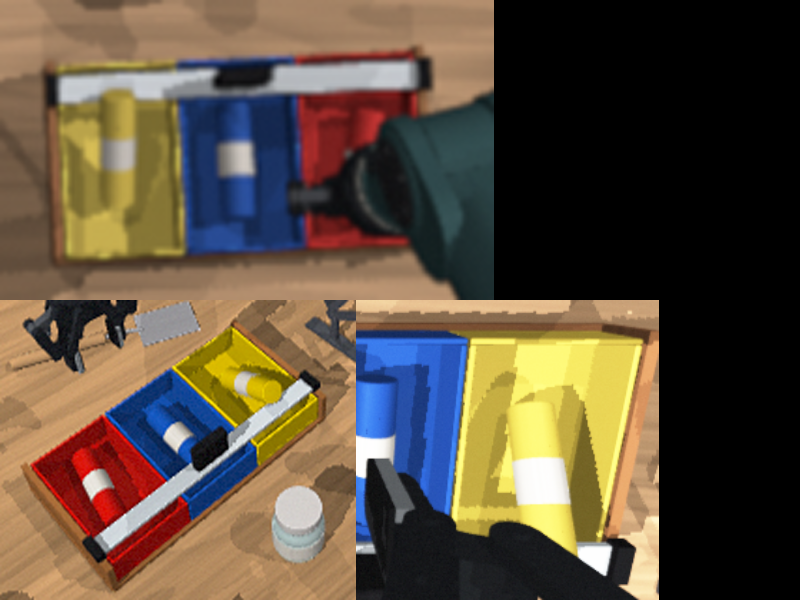

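The yellow stick's near end is on the tray floor but its far end rests on the bar edge, so it isn't flat. The arm stood 14 mm off its command there, and my force baseline was taken too late to show the contact. I'll look again with the elbow in a neutral posture, then regrasp it.

```bash
python3 - <<'E'
from meas import *
r.move_straight(cad(-60,-60,230),v=200)
r.movej([.1,.45,.05,1.95,-.03,.742,-1.7])
cs=[]
for dy in(85,139):
    p=cad(-75,dy,215); (r.move_to(p,down(YC)) if dy==85 else r.move_straight(p,v=200)); r.wait(.15)
    s=r.sense(); print('err',(s['position']-p).round(1),s['joints'].round(2),s['time'])
    c=cap('wrist'); cs.append(c)
import pickle;pickle.dump(cs,open('y.pkl','wb'))
for c in cs:
    h=cv2.cvtColor(c['image'],cv2.COLOR_RGB2HSV); m=cv2.inRange(h,(0,0,120),(180,60,255))
    N,l,st,ce=cv2.connectedComponentsWithStats(m); g=pix(c,cad(4,112,50))
    print(g.round(),[(st[i].tolist(),ce[i].round(1).tolist()) for i in range(1,N) if st[i][4]>100 and np.linalg.norm(ce[i]-g)<90])
cv2.imwrite('pics/y2.png',cv2.resize(np.vstack([c['image'] for c in cs])[:,:,::-1],(400,600),interpolation=cv2.INTER_AREA))
E
```

```text
err [ 0.   0.1 -0. ] [ 0.94  0.55 -1.07  2.07  0.63  0.89  1.14] 38.2667
err [ 0.  -1.  -0.2] [ 0.85  0.53 -1.07  2.1   0.62  0.87  1.04] 38.8833
[281. 247.] [([269, 238, 31, 31, 921], [283.6, 253.4]), ([198, 293, 122, 23, 2044], [250.4, 305.4])]
[231. 247.] [([218, 238, 31, 32, 921], [233.1, 253.6]), ([195, 294, 89, 22, 1331], [243.9, 305.8])]
```

View pics/y2.png

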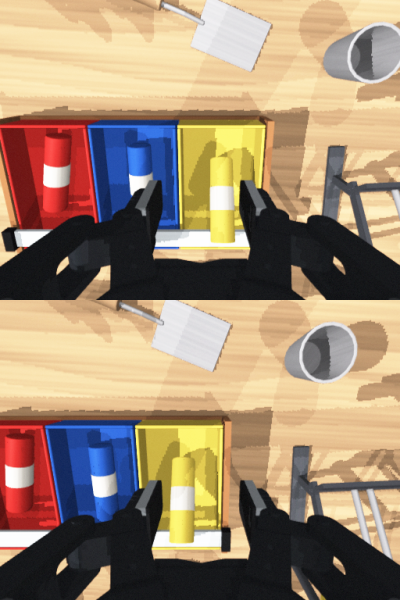

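```bash
python3 - <<'E'
from meas import *
import pickle
cs=pickle.load(open('y.pkl','rb'))
X,e=tri((cs[0],(283.6,253.4)),(cs[1],(233.1,253.6)))
inv=lambda P:(Rz(YC).T@(P-CC)).round(1)
print('band caddy',inv(X),e)
for c,uv in zip(cs,((283.6,253.4),(233.1,253.6))): print('cam',inv(-c['R'].T@c['t']), 'at z 60,65,70',[inv(onz(c,uv,z)).tolist() for z in(60,65,70)])
# hold check: band rows (white-ish column) in hand views, in tool coords
w=cs[0]; H=np.array(w['hand_eye']); K=w['mtx']
for f,off,col in(('ca',20,'blu'),('hold2',16,'yel')):
    im=cv2.cvtColor(cv2.imread(f'pics/{f}.png'),cv2.COLOR_BGR2HSV)
    m=cv2.inRange(im,*RNG[col])[:,250:264].mean(1)>128
    rows=np.nonzero(m)[0]; rows=rows[rows>110]
    gaps=[(rows[i],rows[i+1]) for i in range(len(rows)-1) if rows[i+1]-rows[i]>8]
    out=[]
    for v in [q for g in gaps for q in g]+[rows[-1]]:
        d=H[:3,:3]@np.linalg.solve(K,[257,v,1.]); o=H[:3,3]; z=-off-16; p=o+d*(z-o[2])/d[2]; out.append((int(v),p[0].round(1)))
    print(f,rows[0],out)
# rim/bar white strip near-edge and bar position
for c in cs:
    print('bar near/far edge at z65',[inv(onz(c,(205,v),65)).tolist() for v in(293,316)])
E
```

```text
band caddy [  7.9 114.4  57.7] 0.015344395803991932
cam [-142.1   86.5  357.8] at z 60,65,70 [[6.8, 114.2, 60.0], [4.3, 113.7, 65.0], [1.8, 113.3, 70.0]]
cam [-142.1  139.5  357.6] at z 60,65,70 [[6.8, 114.6, 60.0], [4.3, 115.0, 65.0], [1.8, 115.4, 70.0]]
ca 132 [(233, np.float64(21.9)), (315, np.float64(-12.9)), (336, np.float64(-22.7))]
hold2 111 [(214, np.float64(27.8)), (282, np.float64(-0.7)), (335, np.float64(-25.6))]
bar near/far edge at z65 [[50.2, 31.7, 65.0], [78.5, 30.5, 65.0]]
bar near/far edge at z65 [[49.9, 84.4, 65.0], [78.1, 83.1, 65.0]]
```

Two views put the yellow stick's centre at z = 57.7 mm, tilted about 32° with its far end on the bar. The bar's position also shows that my caddy frame was about 11 mm too far in +x: the shadowed front rim was missed. I'll correct that and regrasp at the matching tilt.

```bash
cat >> meas.py <<'E'
CC=np.array([575.7,-209.4,0])-11*Rz(YC)[:,0]
def tiltc(th):
    s,c=np.sin(th),np.cos(th)
    return Ro.from_matrix(Rz(YC)@np.array([[-c,0,s],[0,1,0],[-s,0,-c]])).as_euler('xyz'), Rz(YC)@[-s,0,c]
def grip_e(sg): return Ro.from_matrix(Rz(YC)@np.array([[0,sg,0],[sg,0,0],[0,0,-1.]])).as_euler('xyz')
E
python3 - <<'E'
from meas import *
e,n=tiltc(np.radians(32)); P=cad(19.5,114.4,57)
for d in(70,-14): assert r.inverse_kinematics(P+n*d,e) is not None
r.move_to(P+n*70,e); r.move_straight(P-n*14,v=90)
s=r.sense(); print('err',(s['position']-P+n*14).round(1),s['wrist_force'].round(1))
r.command_gripper(.2,45); s=r.sense(); print('grip',s['grip_width'],s['finger_force'],s['wrist_force'].round(1))
r.move_straight(P+n*50,v=120)
off=14; x,y=-12,112
r.move_to(cad(x,y,100),down(YC)); r.wait(.2); s=r.sense(); f0=s['wrist_force']; print('air',f0.round(1),(s['position']-cad(x,y,100)).round(1),s['grip_width'])
z=50
for z in (50,30,20):
    r.move_straight(cad(x,y,z),v=90); s=r.sense(); df=s['wrist_force']-f0; print(z,(s['position']-cad(x,y,z)).round(1),df.round(1),s['time'])
    if np.linalg.norm(df)>4: print('early contact');break
cap('wrist','hold3')
E
```

```text
err [-0.2  0.1  0.3] [0.4 0.  0.4]
grip 0.3562962607390861 44.7944712638855 [-1.5  0.2  1.9]
air [-0.6 -0.6 -0.7] [-0.7 -0.3 -0.4] 0.357218708688297
50 [0.3 0.3 0.1] [-0.6  1.2  0. ] 44.3833
30 [-0.2  0.  -0.2] [ 0.8  0.3 -0.5] 44.7583
20 [-0.2 -0.  -0. ] [0.2 1.4 0.1] 45.0167
```

```bash
python3 - <<'E'
from meas import *
x,y,z=-12,112,20
f0=r.sense()['wrist_force'][2]
while z>12:
    z-=.8; r.move_straight(cad(x,y,z),v=25); s=r.sense(); f=s['wrist_force'][2]-f0
    if f>2: break
print('contact',z,s['position'].round(1),round(f,1))
for g in(.42,.55): r.command_gripper(g)
r.move_straight(cad(x,y,100),v=150); r.move_straight(cad(-95,60,170),v=250)
r.wait(.1); c=cap('wrist','pl2')
h=cv2.cvtColor(c['image'],cv2.COLOR_RGB2HSV); m=cv2.inRange(h,(0,0,120),(180,60,255))
N,l,st,ce=cv2.connectedComponentsWithStats(m); print(pix(c,cad(-12,112,30)),[(st[i].tolist(),ce[i].round(1).tolist()) for i in range(1,N) if st[i][4]>150])
print(r.sense()['time'])
for sg in(1,-1): print(r.inverse_kinematics(cad(75,0,150),grip_e(sg)))
E
```

```text
contact 17.599999999999998 [546.5 -98.9  18. ] 4.8
[306.80689866 260.94352026] [([227, 16, 158, 107, 7813], [320.9, 67.9]), ([457, 71, 55, 63, 1821], [488.5, 96.7]), ([292, 249, 17, 35, 435], [299.0, 267.2]), ([56, 254, 39, 35, 986], [73.6, 272.2]), ([200, 266, 13, 35, 222], [207.7, 286.0]), ([108, 349, 34, 24, 566], [128.0, 362.6])]
47.8
[ 0.66963145  0.69800717 -0.65144057  1.77383159  0.54187861  0.85653192
 -0.17867147]
[ 0.96065217  0.9803223  -1.262204    1.76146033  1.00838513  1.2097743
  2.59665164]
```

View pics/pl2.png

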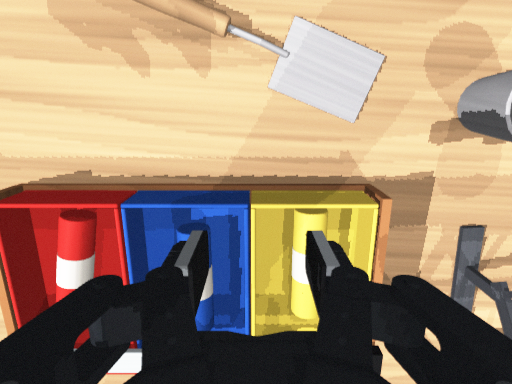

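Yellow now lies flat inside its tray (from 310,210 to 310,318), and red and blue are in place. Next the bar.

```bash
python3 - <<'E'
from meas import *
e=grip_e(1); X=75
r.move_to(cad(X,0,150),e); r.wait(.1); f0=r.sense()['wrist_force']
r.move_straight(cad(X,0,100),v=120); s=r.sense(); print((s['wrist_force']-f0).round(1))
if np.linalg.norm(s['wrist_force']-f0)>5: raise SystemExit('touch')
r.move_straight(cad(X,0,75),v=80)
r.command_gripper(0.,30); s=r.sense(); print('grip',s['grip_width'],s['finger_force'],s['wrist_force'].round(1),s['time'])
r.move_straight(cad(X-76,0,75),v=70)
x=X-76; ax=Rz(YC)[:,0]
while x>X-92:
    x-=1; r.move_straight(cad(x,0,75),v=30); s=r.sense(); f=(s['wrist_force']-f0)@ax
    if f>12: break
print('stop x',x,(Rz(YC).T@(s['position']-CC)).round(1),'f',f.round(1),s['grip_width'],s['time'])
E
```

```text
[ 0.1  0.7 -0.8]
grip 0.15886600821976013 33.04662108421326 [1.7 0.  1. ] 50.4417
stop x -2 [ 5.8  0.1 75.6] f 17.1 0.16228165935892236 51.925
```

```bash
python3 - <<'E'
from meas import *
ax=Rz(YC)[:,0]
for x in(-2,-5,-8):
    r.move_straight(cad(x,0,75),v=30); r.wait(.3); s=r.sense(); p=Rz(YC).T@(s['position']-CC); print(x,p.round(1),(Rz(YC).T@s['wrist_force']).round(1),s['grip_width'].__round__(3),s['time'])
    if (Rz(YC).T@s['wrist_force'])[0]>25: break
E
```

```text
-2 [ 5.8  0.1 75.6] [ 17.4  -0.8 -10.3] 0.154 52.475
-5 [ 5.8  0.1 75.7] [ 23.1  -1.7 -16.3] 0.16 53.025
-8 [ 5.9  0.1 75.7] [ 29.6  -1.7 -23. ] 0.161 53.575
```

```bash
python3 - <<'E'
from meas import *
CO=np.array([575.7,-209.4,0])
for n in('top','scene'):
    c=cap(n); hsv=cv2.cvtColor(c['image'],cv2.COLOR_RGB2HSV)
    for y in(95,150,-150):
        out=[]
        for x in range(-116,110,4):
            P=CO+Rz(YC)@[x,y,62.]; u,v=pix(c,P).round().astype(int); h,s,V=hsv[v,u]
            out.append((x,'W' if s<60 and V>110 else 'y' if 20<=h<=34 and s>110 else 'r' if (h<7 or h>174) and s>140 else 'k' if V<50 else '.'))
        print(n,y,''.join(o[1] for o in out))
print('starts -116 step 4',r.sense()['time'])
E
```

```text
top 95 ......yyyyyyyyyyyyyyyyy.WWWWWWW.yyyyyyyyyyyyyyyyyyy......
top 150 .....yyyyyyyyyyyyyyyyyyyWWWWWWWyyyyyyyyyyyyyyyyyyyy......
top -150 kkkkkkkk...............................rrrrrrrrrrr.......
scene 95 kkkkkkk..yyyyyyyyyyyyyyWWWWWWWWWyyyyyyyyyyyyyyyyyyyyyyyyy
scene 150 ........yyyyyyyyyyyyyyyyyWWWWWWWyyyyyyyyyyyyyyyyyyyyyyyy.
scene -150 .........rrrrrrrrrrrrrrrrWWWWWWWrrrrrrrrrrrrrrrrrrrrrrrrr
starts -116 step 4 53.675
```

The bar sits across the tray middle (-8 mm in a tray spanning -96 to +84) and holds against nearly 30 N, so it's at its end stop. I'll relieve the load, release and hand in.

```bash
python3 - <<'E'
from meas import *
r.move_straight(cad(3.5,0,75),v=40)
s=r.sense(); print((Rz(YC).T@s['wrist_force']).round(1))
r.command_gripper(.45); r.move_straight(cad(4.5,0,150),v=150); r.move_straight(cad(-60,0,240),v=250); r.wait(.2)
for n in('top','scene'):
    c=cap(n); hsv=cv2.cvtColor(c['image'],cv2.COLOR_RGB2HSV); 
    for y in(95,150):
        print(n,y,''.join('W' if s<60 and V>110 else 'y' if 20<=h<=34 and s>110 else '.' for h,s,V in [hsv[tuple(pix(c,np.array([575.7,-209.4,0])+Rz(YC)@[x,y,62.]).round().astype(int)[::-1])] for x in range(-116,110,4)]))
s=r.sense();print(s['time'],s['wrist_force'].round(1))
E
```

```text
[ 7.9 -0.7  0.6]
top 95 ......yyyyyyyyyyyyyyyyy.WWWWWWW.yyyyyyyyyyyyyyyyyyy......
top 150 .....yyyyyyyyyyyyyyyyyyyWWWWWWWyyyyyyyyyyyyyyyyyyyy......
scene 95 .........yyyyyyyyyyyyyyWWWWWWWW.yyyyyyyyyyyyyyyyyyyyyyyyy
scene 150 ........yyyyyyyyyyyyyyyyyWWWWWWWyyyyyyyyyyyyyyyyyyyyyyyy.
56.0167 [ 0.8  1.4 -0.6]
```

```bash
python3 -c "
from plant import r
print(r.finish_job())"
```

```text
the job is handed in; nothing more can be done
None
```

Job handed in at about 56 s: all three sticks lie flat in their own trays and the hold-down bar is at its end stop; the first yellow placing came to rest tilted on the bar, so I regrasped it and set it down flat.

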